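Eject the gasket die and stow it under the slotted cover of the transit box

ROBOT

A 6-joint arm with a two-finger parallel gripper is mounted at the origin on the work surface. World frame = base frame: x ahead of the robot, y to its left, z up, the work surface at z = 0. Lengths are in mm, angles in degrees, forces in N, time in s.
With the tool pointing down it reaches from about 325 to 900 mm from the base axis. Payload 6.1 kg.
Tool frame: the origin (TCP) lies midway between the tips of the shut fingers; the grasp point (between the pads) lies 19 mm behind it; z points along the fingers, y is the line along which they close (so a half turn about z gives the same grasp; the last joint's range is limited). The gripper opens to 87 mm and grips with 3 to 60 N. Pads are 19 mm wide; open, the fingers measure 117 mm over their backs; the gripper's body (75 mm by 190 mm) begins 51 mm behind the grasp point.
Start: joints at [66.515, 12.628, 87.462, -0, 79.91, -7.225], TCP at [175.002, 599.992, 222.538] pointing down, gripper open.
Joint ranges: [-170.65, 170.65], [-52.31, 119.04], [5.05, 147.46], [-71.25, 251.25], [11.57, 151.72], [-153.62, 153.62]. Speed limits (degrees/s): [147.25, 147.25, 172.46, 180, 180, 180].

INTERFACE

Orientations are given as a 3x3 rotation matrix whose columns are the frame's x, y, z axes.
In Python, from rig import monitor, snapshot, camera_info, workorder gives the robot as it stands. The module is installed in compiled form; this text tells all that it offers.
- The arm moves only by the tool arm_command, never from a script. Its argument "moves" is a list that holds one entry, the list of rows, each a list of 5 numbers: the shift along the world's x, y, z in mm, then the turn about the world's z in rad, then the gripper command: -1 is fully open, 1 is shut, values between are in proportion. A call has exactly 10 rows; each row is the pose to reach, as a shift and turn from the pose commanded when the call began; what a row does not reach only later rows make up. A row lasts 1/10 s, in which the tool goes at most 50 mm and 8.59 degrees, less where a joint would pass 70% of its speed; a pose out of reach is approached as far as the arm can. A call with a gripper value outside its range is refused whole. The fingers move at their own pace and stop on an object; "squeeze" is the grip in N (left out, the last holds). Time passes only in rows, so rows that repeat a pose let the fingers close, or fill a call up. It gives the time, the measured TCP pose, the force, the opening and the grip force at its end, in the units of the state.
- monitor.state(): the state, without advancing time (a new reading comes with each control period).
- snapshot(name): name is "scene" or "side" or "wrist"; returns the picture (400x640x3 uint8, blue, green, red); there is no depth.
- camera_info(name): a dict with "fx", "fy", "cx", "cy" (pixels), "T" (4x4, takes a point from camera to world coordinates). Camera axes: x right, y down, z forward; pixel columns grow to the right and rows downward; lengths in mm; the calibration is good to about 2 mm. A picture is of the moment at which its call begins: read the wrist's pose just before it. camera_info takes no time and is no camera call; for the wrist camera it gives the pose at the moment of the call.
- workorder.finish_job(): hands the job in; it is judged then, once.
The state is a dict: "t": time; "q": joint angles; "dq": joint speeds; "joint_efforts": joint torques, N m; "tcp_pos": TCP position; "eef_rot": TCP orientation; "wrist_force": force on the tool from outside, world axes, zero at the start; "ft_torque": the same for the moment, N m; "width": opening from 0.0 (shut) to 1.0 (fully open); "gripper_force": force on a finger pad.
Only numpy, scipy, OpenCV 4.12 (cv2) and the standard library are available. Lean on these libraries where they do the work, as an engineer would, in place of code of your own. Each camera call takes 0.05 s, during which the arm holds its last target. There are 200 camera calls.

TASK

Pack the gasket die away for the road: push the spring ejector slide on top of the die holder all the way towards the holder's open front, so that it shoves the die out onto the bench, and let the slide spring back. Then pick the die up by its square shank, tilt it to work its round foot through the slot in the transit box's cover, and set it down while still holding it: upright, foot flat on the box floor, in the middle of the slot so that the cover overlaps the foot on both long sides. Let go of it and leave the bottle, the tin and the steel spacer where they are.

Things in the scene. Friction and masses are not known exactly. Their poses are not given: they have to be found in the camera images.
- holder: Die holder: grey steel housing fixed to the bench, 114 x 114 mm, 138 mm high, walls 8 mm; the bench is its floor. Origin on the bench in the middle of the bay. Its -x side, 50 mm from the origin, is the open front (opening 98 mm wide, 132 mm high); the closed back is 64 mm away on +x. Flat roof, top at 138 mm, with a 16 mm wide groove along x for the ejector slide.
- ejector (a joint): Travel of the ejector slide in m, along the holder's -x: 0 at rest, 0.115 at its end stop. A spring returns it to 0 when let go: about 1 N at the start, 4.6 N at full travel, plus up to about 5 N to slide the die. Inside the bay its plate, starting 1 mm behind the die's foot, shoves the foot out until its rear edge stands about 20 mm clear of the front.
- tab (a point): Centre of the ejector slide's black tab on top of the holder: an upright plate 8 mm thick (along the holder's x), 40 mm wide (y), 32 mm high, standing from 2 mm to 34 mm above the roof (this point is 156 mm above the bench). At rest it stands 45 mm to +x of the holder's origin. It is pushed from its +x face, towards the holder's -x.
- die_mid (a point): Centre (62.5 mm above the underside) of the loose aluminium die, about 0.3 kg: round flat foot 90 mm in diameter, 10 mm thick; square shank 14 x 14 mm in its middle, up to 125 mm above the underside. z runs up the shank, x and y square to its flats. Starts upright on the bench in mid-bay. Tilted about the jaws' closing line it may swing in the grip; tilted in the jaws' plane it holds firm.
- box: Transit box fixed to the bench: plywood, 146 mm (x) x 134 mm (y) x 65 mm high, with a fixed steel cover 5 mm thick (its top at 65 mm). Origin on the bench under the middle; floor 4 mm above the bench. The slot in mid-cover is 70 mm wide along x and 104 mm long along y; the space below the cover is 136 mm (x) x 124 mm (y). The foot cannot pass the slot flat.
- sealant_mid (a point): Bystander: white plastic bottle 44 mm in diameter, 130 mm high; its centre. Leave it alone.
- tin_mid (a point): Bystander: steel can 66 mm in diameter, 75 mm high; its centre. Leave it alone.
- spacer_mid (a point): Bystander: flat steel ring, outer diameter 68 mm, 20 mm high; its centre. Leave it alone.

How it is judged:
By the outcome, as a careful person would: the job done as asked, in the order asked, and still so for the second after the job is handed in, with the robot touching nothing.
It also fails if it takes over 70 s, if anything falls off the work surface, if the arm or the gripper's body presses on something with over 40 N, if the wrist force passes 120 N, or if a joint passes its speed limit or range.

## Working session

There is one attempt and no reset: what is moved stays moved. The work goes in short steps, Python scripts to look and compute and a tool call to move; the robot and the scene stay as the last step left them, time stands still between calls to the robot, and variables do not carry over. Pictures are saved under pics/ and viewed, at most 10 in all, crops included, and the job is handed in when it is done.

Besides the shell and the picture viewer there is one more tool, called after ">>>" as name(argument=value, ...), one argument or row to a line, values as JSON. arm_command: Moves the arm, as the interface text tells. Its arguments: {"type":"object","properties":{"moves":{"type":"array"},"squeeze":{"type":"number"}},"required":["moves"]}

```bash
mkdir -p pics; cat > h.py <<'E'
import numpy as np, cv2
from rig import monitor, snapshot, camera_info, workorder
def ray(n,u,v,z,ci=None):
    c=ci or camera_info(n); T=np.array(c["T"])
    d=T[:3,:3]@np.array([(u-c["cx"])/c["fx"],(v-c["cy"])/c["fy"],1]); o=T[:3,3]
    return (o+d*(z-o[2])/d[2]).round(1)
def px(n,p,ci=None):
    c=ci or camera_info(n); T=np.array(c["T"])
    q=T[:3,:3].T@(np.array(p,float)-T[:3,3]); return np.array([c["fx"]*q[0]/q[2]+c["cx"],c["fy"]*q[1]/q[2]+c["cy"]]).round(1)
E
python3 - <<'E'
from h import *
for n in("scene","side","wrist"):
    ci=camera_info(n); im=snapshot(n); cv2.imwrite(f"pics/{n}0.png",im)
    print(n,ci["fx"],ci["fy"],ci["cx"],ci["cy"]); print(np.array(ci["T"]).round(3).tolist())
s=monitor.state(); print(s["t"],s["tcp_pos"],np.array(s["eef_rot"]).round(3).tolist(),s["width"])
E
```

```text
scene 468.6711862921434 468.6711862921434 322.6267215911712 203.67120620840046
[[-0.755, 0.508, -0.414, 1258.325], [0.655, 0.578, -0.486, 718.742], [-0.008, -0.639, -0.769, 1252.302], [0.0, 0.0, 0.0, 1.0]]
side 463.77883699010204 463.77883699010204 328.6198340226255 197.55711788998175
[[0.894, -0.336, 0.298, 206.85], [-0.448, -0.645, 0.618, -906.479], [-0.016, -0.686, -0.727, 1146.489], [0.0, 0.0, 0.0, 1.0]]
wrist 335.1052071243491 335.1052071243491 318.4528290967084 200.22861563303684
[[0.281, 0.914, 0.292, 93.825], [0.96, -0.267, -0.088, 623.059], [-0.002, 0.305, -0.952, 383.085], [0.0, 0.0, 0.0, 1.0]]
0.15 [174.81315154 599.56025432 221.70279842] [[-0.96, 0.28, -0.001], [0.28, 0.96, -0.001], [0.0, -0.001, -1.0]] 1.0026681881368418
```

View pics/scene0.png

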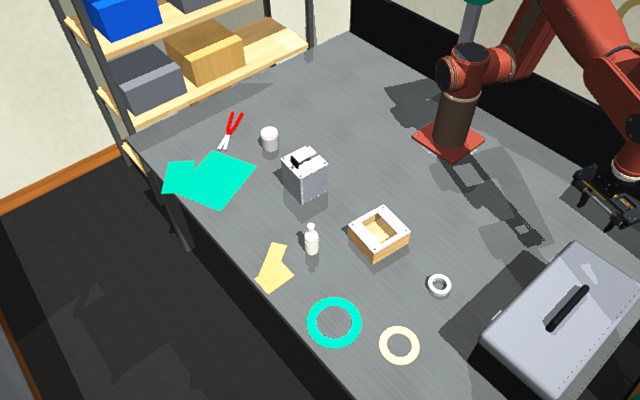

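View pics/side0.png

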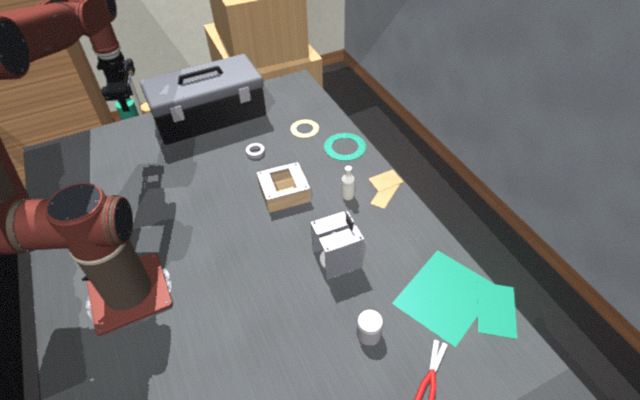

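The scene view shows the holder near (305,175), the box near (380,233), the bottle at (312,240), the tin at (269,139) and the spacer at (439,285). In the side view the holder is at (338,243) and the box at (285,186). I'll enlarge crops of both.

```bash
python3 - <<'E'
import cv2,numpy as np
a=cv2.imread("pics/scene0.png"); b=cv2.imread("pics/side0.png")
r=lambda c,f:cv2.resize(c,None,fx=f,fy=f,interpolation=cv2.INTER_CUBIC)
# 6x, 4 tiles 66x50
ts=[r(a[140:210,270:336],6),r(a[200:270,346:412],6)]
cv2.imwrite("pics/c1.png",np.hstack(ts))
ts=[r(b[205:285,305:370],6),r(b[155:235,252:317],6)]
cv2.imwrite("pics/c2.png",np.hstack(ts))
E
```

```text
(no output)
```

View pics/c1.png

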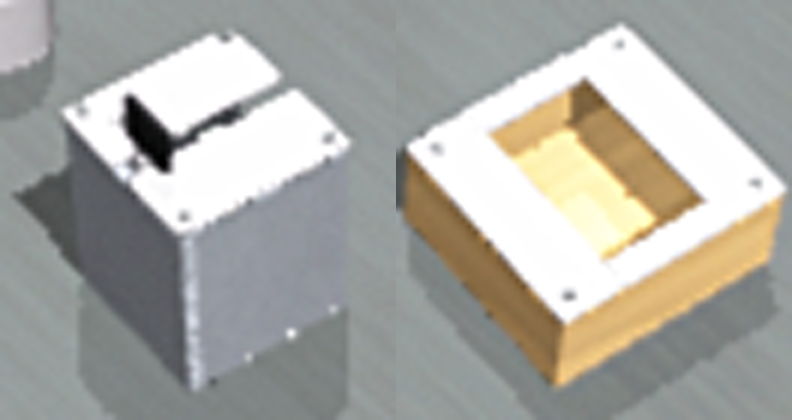

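View pics/c2.png

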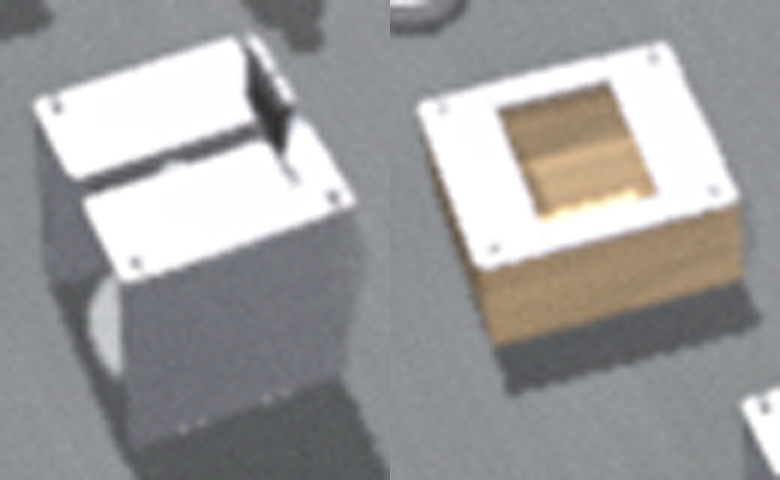

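```bash
python3 - <<'E'
from h import *
H={"scene":[(62,112),(235,32),(350,148),(185,235)],"side":[(35,103),(250,37),(355,205),(125,283)]}
B={"scene":[(405,148),(622,24),(785,188),(568,322)],"side":[(418,104),(665,42),(738,200),(485,268)]}
S={"scene":[(490,132),(588,80),(706,200),(605,258)]}
T={"scene":[(126,95),(171,172)],"side":[(247,45),(283,160)]}
off={"scene":((270,140),(346-66,200)),"side":((305,205),(252-65,155))}
for nm,D,k,z in(("holder",H,0,138),("box",B,1,65),("slot",S,1,65),("tab",T,0,140)):
  for n,P in D.items():
    o=off[n][k]; w=np.array([ray(n,o[0]+u/6,o[1]+v/6,z)for u,v in P])
    print(nm,n,w[:,:2].tolist(),"c",w.mean(0).round(1),"edges",[(round(float(np.hypot(*e)),1),round(float(np.degrees(np.arctan2(e[1],e[0]))),1)) for e in (np.roll(w,-1,0)-w)[:,:2]])
for nm,p,z in(("tin",(269,131),75),("spacer",(439,284),20),("bottle",(311,228),110)): print(nm,ray("scene",*p,z))
E
```

```text
holder scene [[636.3, -228.2], [521.9, -213.9], [533.9, -100.4], [643.8, -110.1]] c [ 584.  -163.2  138. ] edges [(115.3, 172.9), (114.1, 84.0), (110.3, -5.0), (118.3, -93.6)]
holder side [[531.2, -111.9], [641.6, -121.9], [635.6, -235.0], [522.2, -226.2]] c [ 582.7 -173.8  138. ] edges [(110.9, -5.2), (113.3, -93.0), (113.7, 175.6), (114.7, 85.5)]
box scene [[616.6, 85.6], [469.4, 101.6], [485.4, 235.6], [629.7, 220.2]] c [550.3 160.8  65. ] edges [(148.1, 173.8), (135.0, 83.2), (145.1, -6.1), (135.2, -95.6)]
box side [[485.5, 230.7], [630.6, 213.4], [613.8, 78.1], [472.4, 94.5]] c [550.6 154.2  65. ] edges [(146.1, -6.8), (136.3, -97.1), (142.3, 173.4), (136.8, 84.5)]
slot scene [[575.4, 107.5], [511.2, 117.0], [522.0, 213.8], [587.7, 204.9]] c [549.1 160.8  65. ] edges [(64.9, 171.6), (97.4, 83.6), (66.3, -7.7), (98.2, -97.2)]
tab scene [[602.1, -213.4], [621.0, -150.1]] c [ 611.6 -181.8  140. ] edges [(66.1, 73.4), (66.1, -106.6)]
tab side [[637.0, -127.4], [618.2, -197.9]] c [ 627.6 -162.6  140. ] edges [(73.0, -104.9), (73.0, 75.1)]
tin [ 543.3 -426.3   75. ]
spacer [538.3 404.4  20. ]
bottle [732.8  45.7 110. ]
```

Estimates so far are holder yaw about -5.3°, box centre (550,157) and box yaw about -6.2°. I'll pass over the box for a wrist look on the way.

>>> arm_command(
  moves=[
    [[20,-25,0,0.02,1],[55,-65,5,0.05,1],[90,-105,10,0.08,1],[125,-145,15,0.11,1],[160,-185,20,0.14,1],[195,-225,25,0.17,1],[230,-265,30,0.19,1],[265,-305,35,0.19,1],[290,-335,35,0.19,1],[300,-350,35,0.19,1]],
  ],
)

```text
t: 1.15
tcp_pos: [476.9, 247.2, 257.8]
eef_rot: [[-0.995, 0.096, 0.001], [0.096, 0.995, -0.001], [-0.001, -0.0, -1.0]]
wrist_force: [-0.4, 0.1, -0.1]
width: 0.173
gripper_force: 0.0
```

>>> arm_command(
  moves=[
    [[20,-30,0,0,1],[40,-60,0,0,1],[60,-85,0,0,1],[65,-95,0,0,1],[65,-95,0,0,1],[65,-95,0,0,1],[65,-95,0,0,1],[65,-95,0,0,1],[65,-95,0,0,1],[65,-95,0,0,1]],
  ],
)

```text
t: 2.15
tcp_pos: [539.8, 155.6, 257.6]
eef_rot: [[-0.996, 0.093, 0.0], [0.093, 0.996, 0.0], [-0.0, 0.0, -1.0]]
wrist_force: [-0.6, -0.0, 0.0]
width: 0.002
gripper_force: 0.0
```

```bash
python3 - <<'E'
from h import *
import json
s=monitor.state(); ci=camera_info("wrist"); im=snapshot("wrist"); cv2.imwrite("pics/w1.png",im)
json.dump({k:(np.array(v).tolist()) for k,v in ci.items()},open("w1.json","w"))
print(s["t"],s["tcp_pos"],np.array(s["eef_rot"]).round(3).tolist(),s["width"],s["wrist_force"])
c=cv2.resize(im[60:360,120:520],None,fx=2,fy=2,interpolation=cv2.INTER_CUBIC); cv2.imwrite("pics/w1c.png",c)
E
```

```text
2.15 [539.75380777 155.58915434 257.62315856] [[-0.996, 0.093, 0.0], [0.093, 0.996, 0.0], [-0.0, 0.0, -1.0]] 0.0019087024772071633 [-0.62741969 -0.00154221  0.02654896]
```

View pics/w1c.png

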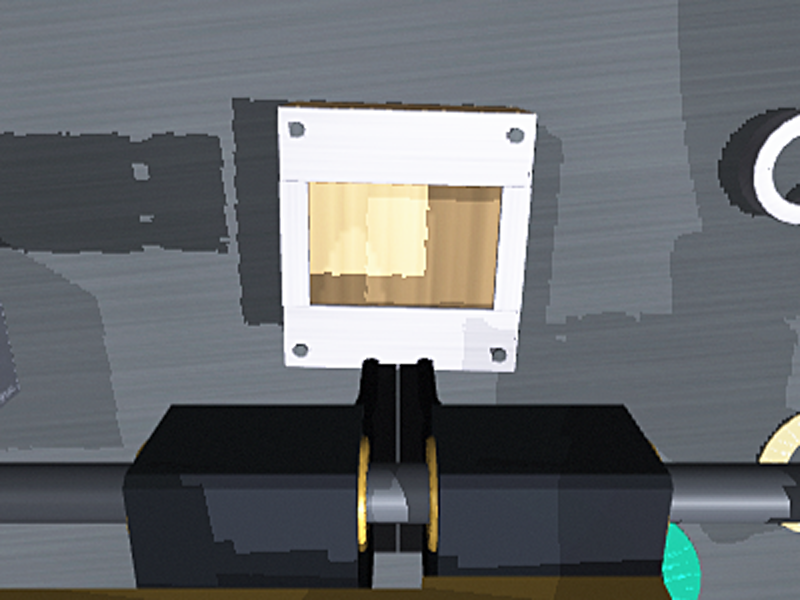

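The wrist view shows the cover with crop corners (277,107), (537,114), (514,372) and (287,365), and the slot at (308,183), (502,186), (497,308) and (309,305).

```bash
python3 - <<'E'
from h import *
import json
ci=json.load(open("w1.json"))
for nm,P in(("cover",[(277,107),(537,114),(514,372),(287,365)]),("slot",[(308,183),(502,186),(497,308),(309,305)])):
    w=np.array([ray("wrist",120+u/2,60+v/2,65,ci)for u,v in P])
    print(nm,w[:,:2].tolist(),"c",w.mean(0).round(1),[(round(float(np.hypot(*e)),1),round(float(np.degrees(np.arctan2(e[1],e[0]))),1)) for e in (np.roll(w,-1,0)-w)[:,:2]])
E
```

```text
cover [[469.9, 99.8], [485.9, 232.4], [630.4, 214.7], [613.7, 84.2]] c [550.  157.8  65. ] [(133.6, 83.1), (145.6, -7.0), (131.6, -97.3), (144.6, 173.8)]
slot [[510.1, 110.4], [521.4, 212.7], [590.0, 206.8], [578.3, 101.8]] c [550.  157.9  65. ] [(102.9, 83.7), (68.9, -4.9), (105.6, -96.4), (68.7, 172.8)]
```

>>> arm_command(
  moves=[
    [[15,-35,0,0,1],[30,-70,0,0,1],[45,-105,0,0,1],[60,-140,0,0,1],[75,-180,0,0,1],[90,-220,0,0,1],[105,-260,0,0,1],[115,-295,0,0,1],[125,-320,0,0,1],[130,-328,0,0,1]],
  ],
)

```text
t: 3.2
tcp_pos: [670.2, -175.9, 257.0]
eef_rot: [[-0.995, 0.097, -0.0], [0.097, 0.995, -0.0], [0.0, -0.001, -1.0]]
wrist_force: [-0.1, 0.0, -0.5]
width: 0.008
gripper_force: 0.0
```

```bash
python3 - <<'E'
from h import *
import json
ci=camera_info("wrist"); im=snapshot("wrist"); cv2.imwrite("pics/w2.png",im)
json.dump({k:(np.array(v).tolist()) for k,v in ci.items()},open("w2.json","w"))
c=cv2.resize(im[60:360,120:520],None,fx=2,fy=2,interpolation=cv2.INTER_CUBIC); cv2.imwrite("pics/w2c.png",c)
E
```

```text
(no output)
```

View pics/w2c.png

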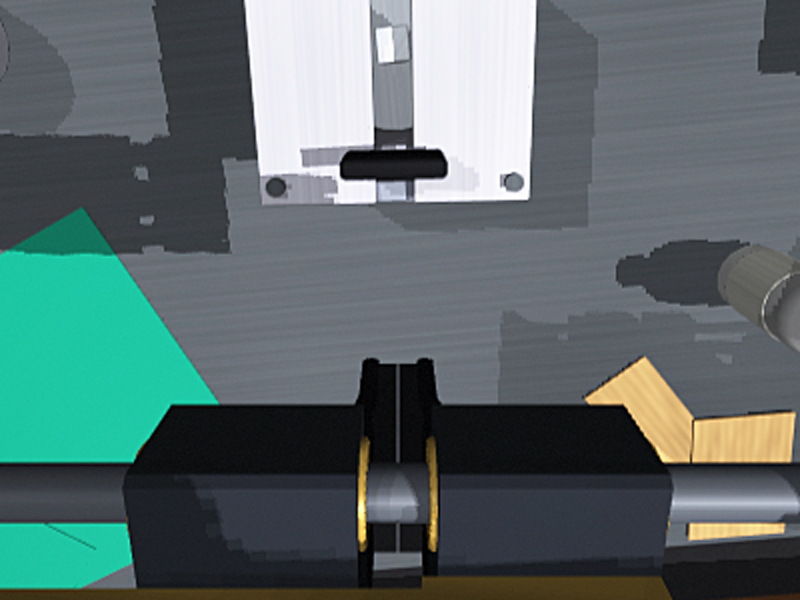

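The holder's rear roof edge runs (263,204) to (528,199), with the tab's top at about (340-447,150) and the shank top at (393,45) in the groove.

```bash
python3 - <<'E'
from h import *
import json
ci=json.load(open("w2.json"))
for nm,u,v,z in(("rL",263,204,138),("rR",528,199,138),("fL",244,0,138),("fR",537,0,138),("tabtopL",341,150,172),("tabtopR",447,150,172),("tabface",394,178,160),("shank",393,45,125),("sh1",377,28,125),("sh2",405,26,125)): print(nm,ray("wrist",120+u/2,60+v/2,z,ci))
E
```

```text
rL [ 636.  -230.3  138. ]
rR [ 644.8 -118.4  138. ]
fL [ 556.  -224.9  138. ]
fR [ 567.1 -111.9  138. ]
tabtopL [ 613.  -191.3  172. ]
tabtopR [ 616.8 -153.   172. ]
tabface [ 627.  -173.4  160. ]
shank [ 577.7 -169.1  125. ]
sh1 [ 570.5 -175.   125. ]
sh2 [ 570.8 -163.5  125. ]
```

>>> arm_command(
  moves=[
    [[0,0,-25,0,1],[0,0,-55,0,1],[0,0,-85,0,1],[0,0,-105,0,1],[-5,0,-105,0,1],[-12,1,-105,0,1],[-20,2,-105,0,1],[-25,2,-105,0,1],[-25,2,-105,0,1],[-25,2,-105,0,1]],
  ],
)

```text
t: 4.25
tcp_pos: [645.3, -171.3, 153.7]
eef_rot: [[-0.996, 0.094, 0.002], [0.094, 0.996, -0.001], [-0.002, -0.0, -1.0]]
wrist_force: [0.0, -1.1, -0.9]
width: 0.006
gripper_force: 0.0
```

>>> arm_command(
  moves=[
    [[-10,1,0,0,1],[-20,2,0,0,1],[-32,3,0,0,1],[-44,4,0,0,1],[-56,5,0,0,1],[-68,6,0,0,1],[-80,7,0,0,1],[-90,8,0,0,1],[-100,8.5,0,0,1],[-105,9,0,0,1]],
  ],
)

```text
t: 5.25
tcp_pos: [540.2, -163.1, 153.2]
eef_rot: [[-0.996, 0.094, 0.004], [0.094, 0.996, -0.002], [-0.004, -0.002, -1.0]]
wrist_force: [6.4, -3.7, -3.5]
width: 0.006
gripper_force: 3.1
```

>>> arm_command(
  moves=[
    [[-4,0.4,0,0,1],[-8,0.7,0,0,1],[-11,1,0,0,1],[-14,1.2,0,0,1],[-16,1.4,0,0,1],[-18,1.5,0,0,1],[-20,1.6,0,0,1],[-20,1.6,0,0,1],[-20,1.6,0,0,1],[-20,1.6,0,0,1]],
  ],
)

```text
t: 6.25
tcp_pos: [522.0, -161.7, 153.3]
eef_rot: [[-0.996, 0.094, 0.006], [0.094, 0.996, -0.003], [-0.007, -0.002, -1.0]]
wrist_force: [9.9, -3.7, -4.8]
width: 0.005
gripper_force: 5.2
```

>>> arm_command(
  moves=[
    [[-1,0,0,0,1],[-2,0,0,0,1],[-3,0,0,0,1],[-3,0,0,0,1],[-4,0,0,0,1],[-4,0,0,0,1],[-4,0,0,0,1],[-4,0,0,0,1],[-4,0,0,0,1],[-4,0,0,0,1]],
  ],
)

```text
t: 7.25
tcp_pos: [521.5, -161.7, 153.5]
eef_rot: [[-0.995, 0.094, 0.014], [0.094, 0.996, -0.004], [-0.015, -0.002, -1.0]]
wrist_force: [24.0, -4.3, -13.0]
width: 0.01
gripper_force: 12.1
```

End stop reached: the force rose without further travel. I'll back off along the same path so the slide returns, then lift.

>>> arm_command(
  moves=[
    [[5,0,0,0,1],[20,-1,0,0,1],[36,-2,0,0,1],[52,-4,0,0,1],[68,-5,0,0,1],[84,-6,0,0,1],[100,-8,0,0,1],[116,-9,0,0,1],[130,-10,0,0,1],[140,-11,0,0,1]],
  ],
)

```text
t: 8.25
tcp_pos: [655.8, -171.3, 152.2]
eef_rot: [[-0.996, 0.094, -0.001], [0.094, 0.996, 0.0], [0.001, 0.0, -1.0]]
wrist_force: [-1.0, -0.6, -0.1]
width: 0.004
gripper_force: 0.0
```

>>> arm_command(
  moves=[
    [[0,0,30,0,0],[0,0,65,0,-1],[0,0,100,0,-1],[-40,3,105,0,-1],[-80,6,105,0,-1],[-120,10,105,0,-1],[-150,13,105,0,-1],[-175,16,105,0,-1],[-180,16,105,0,-1],[-180,16,105,0,-1]],
  ],
)

```text
t: 9.25
tcp_pos: [475.7, -155.5, 257.9]
eef_rot: [[-0.996, 0.094, 0.001], [0.094, 0.996, -0.0], [-0.001, -0.0, -1.0]]
wrist_force: [0.5, 0.6, -0.7]
width: 0.834
gripper_force: 0.0
```

```bash
python3 - <<'E'
from h import *
import json
ci=camera_info("wrist"); s=monitor.state();im=snapshot("wrist"); cv2.imwrite("pics/w3.png",im)
json.dump({k:(np.array(v).tolist()) for k,v in ci.items()},open("w3.json","w"))
print(s["tcp_pos"],s["width"],px("wrist",[462,-158,125],ci),px("wrist",[462,-158,10],ci))
c=cv2.resize(im[0:300,120:520],None,fx=2,fy=2,interpolation=cv2.INTER_CUBIC); cv2.imwrite("pics/w3c.png",c)
E
```

```text
[ 475.67931344 -155.49011277  257.90247231] 0.8336391138846326 [314.9 175.6] [315.9 153.5]
```

View pics/w3c.png

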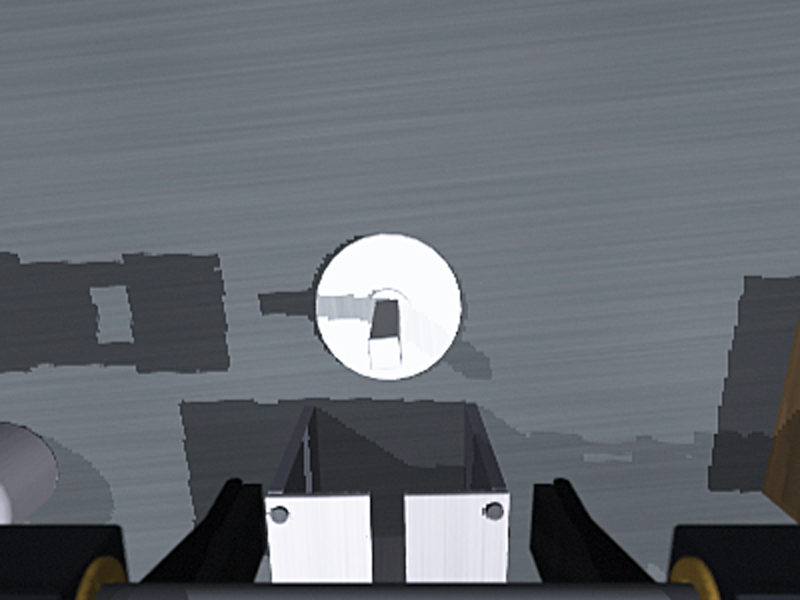

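The die stands clear of the holder: foot disc centred at crop (389,307) and shank top at about (386,353), with its flats nearly along the image axes.

```bash
python3 - <<'E'
from h import *
import json
ci=json.load(open("w3.json"))
w=np.array([ray("wrist",120+u/2,v/2,125,ci) for u,v in((370,338),(401,336),(402,367),(371,370))])
print(w,w.mean(0)); print([round(float(np.degrees(np.arctan2(e[1],e[0]))),1) for e in (np.roll(w,-1,0)-w)])
w=np.array([ray("wrist",120+u/2,v/2,10,ci) for u,v in((315,307),(463,307),(389,233),(389,381))]);print(w,w.mean(0))
cv2.imwrite("pics/w3z.png",cv2.resize(cv2.imread("pics/w3.png")[155:195,290:340],None,fx=10,fy=10,interpolation=cv2.INTER_CUBIC))
E
```

```text
[[ 455.1 -166.3  125. ]
 [ 455.5 -152.3  125. ]
 [ 469.8 -153.2  125. ]
 [ 469.9 -167.4  125. ]] [ 462.575 -159.8    125.   ]
[88.4, -3.6, -89.6, 175.7]
[[ 457.5 -205.    10. ]
 [ 466.1 -114.5   10. ]
 [ 417.8 -155.4   10. ]
 [ 508.8 -164.4   10. ]] [ 462.55  -159.825   10.   ]
```

View pics/w3z.png

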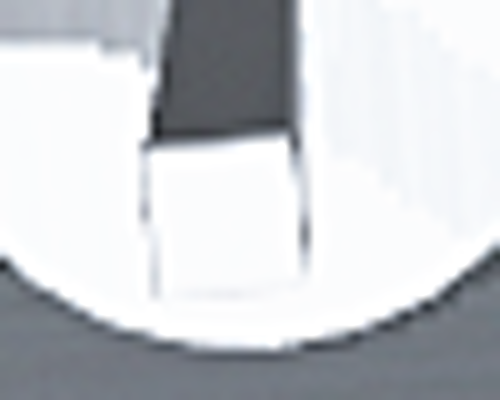

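>>> arm_command(
  moves=[
    [[-6,-2,-20,0.04,-1],[-13,-4.5,-45,0.08,-1],[-13,-4.5,-75,0.08,-1],[-13,-4.5,-105,0.08,-1],[-13,-4.5,-130,0.08,-1],[-13,-4.5,-150,0.08,-1],[-13,-4.5,-162,0.08,-1],[-13,-4.5,-167,0.08,-1],[-13,-4.5,-167,0.08,-1],[-13,-4.5,-167,0.08,-1]],
  ],
)

```text
t: 10.3
tcp_pos: [463.9, -160.3, 91.5]
eef_rot: [[-1.0, 0.014, 0.001], [0.014, 1.0, -0.001], [-0.001, -0.001, -1.0]]
wrist_force: [-0.0, -0.9, 0.7]
width: 0.998
gripper_force: 0.0
```

>>> arm_command(
  moves=[
    [[0,0,0,0,1],[0,0,0,0,1],[0,0,0,0,1],[0,0,0,0,1],[0,0,0,0,1],[0,0,0,0,1],[0,0,0,0,1],[0,0,0,0,1],[0,0,0,0,1],[0,0,0,0,1]],
  ],
  squeeze=40,
)

```text
t: 11.3
tcp_pos: [463.0, -159.9, 90.5]
eef_rot: [[-1.0, 0.014, -0.0], [0.014, 1.0, -0.0], [0.0, -0.0, -1.0]]
wrist_force: [0.3, 0.4, 0.4]
width: 0.172
gripper_force: 0.0
```

>>> arm_command(
  moves=[
    [[0,0,0,0,1],[0,0,0,0,1],[0,0,0,0,1],[0,0,0,0,1],[0,0,10,0,1],[0,0,25,0,1],[0,0,45,0,1],[0,0,65,0,1],[0,0,80,0,1],[0,0,85,0,1]],
  ],
)

```text
t: 12.3
tcp_pos: [463.8, -160.2, 177.7]
eef_rot: [[-1.0, 0.014, 0.003], [0.014, 1.0, -0.001], [-0.003, -0.001, -1.0]]
wrist_force: [-0.6, -0.3, -4.0]
width: 0.155
gripper_force: 40.0
```

Die held at 40 N. Next I move over the box, with the foot centre about 15 mm to box -x of the slot middle, ready to tilt it on the slot edge.

>>> arm_command(
  moves=[
    [[2,10,8,0,1],[10,40,10,-0.02,1],[20,80,10,-0.04,1],[30,120,10,-0.06,1],[40,165,10,-0.08,1],[50,210,10,-0.096,1],[60,255,10,-0.096,1],[67,295,10,-0.096,1],[71,315,10,-0.096,1],[71,319,10,-0.096,1]],
  ],
)

```text
t: 13.3
tcp_pos: [533.0, 162.3, 184.6]
eef_rot: [[-0.994, 0.106, -0.002], [0.106, 0.994, 0.001], [0.002, 0.001, -1.0]]
wrist_force: [0.2, -0.3, -3.8]
width: 0.156
gripper_force: 40.0
```

>>> arm_command(
  moves=[
    [[0,0,0,0,1],[0,0,0,0,1],[0,0,-5,0,1],[0,0,-10,0,1],[0,0,-15,0,1],[0,0,-20,0,1],[0,0,-24,0,1],[0,0,-26,0,1],[0,0,-26,0,1],[0,0,-26,0,1]],
  ],
)

```text
t: 14.3
tcp_pos: [534.1, 159.1, 159.7]
eef_rot: [[-0.994, 0.11, 0.0], [0.11, 0.994, 0.0], [-0.0, 0.0, -1.0]]
wrist_force: [-0.3, 0.5, -3.6]
width: 0.157
gripper_force: 40.0
```

```bash
python3 - <<'E'
from h import *
s=monitor.state(); print(s["tcp_pos"],s["wrist_force"])
a=snapshot("scene"); b=snapshot("wrist")
r=lambda c,f:cv2.resize(c,None,fx=f,fy=f,interpolation=cv2.INTER_CUBIC)
cv2.imwrite("pics/v4.png",np.hstack([r(a[150:270,330:430],4)[:480],r(b[60:300,200:400],2)]))
E
```

```text
[534.1136631  159.12462146 159.67445927] [-0.31232734  0.52828009 -3.56973824]
```

View pics/v4.png

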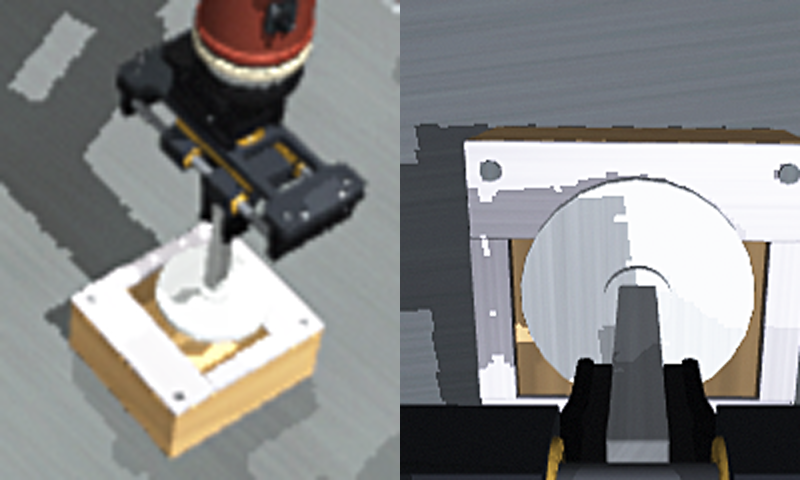

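Foot centred over the slot in y, resting just above its -x edge, as planned. Now tilt by pressing on that edge while moving to box +x.

>>> arm_command(
  moves=[
    [[0,0,-4,0,1],[0,0,-6,0,1],[3,-0.3,-7,0,1],[6,-0.7,-8,0,1],[10,-1,-9,0,1],[13,-1.4,-10,0,1],[17,-1.8,-11,0,1],[20,-2.2,-12,0,1],[22,-2.4,-13,0,1],[22,-2.4,-13,0,1]],
  ],
)

```text
t: 15.4
tcp_pos: [557.3, 156.6, 148.2]
eef_rot: [[-0.994, 0.11, 0.003], [0.11, 0.994, 0.0], [-0.003, 0.0, -1.0]]
wrist_force: [-0.1, -0.5, 5.6]
width: 0.158
gripper_force: 40.0
```

>>> arm_command(
  moves=[
    [[2,-0.2,-1,0,1],[5,-0.5,-2,0,1],[8,-0.8,-4,0,1],[10,-1.1,-5,0,1],[13,-1.4,-7,0,1],[15,-1.6,-8,0,1],[17,-1.8,-10,0,1],[19,-2,-11,0,1],[21,-2.3,-12,0,1],[21,-2.3,-12,0,1]],
  ],
)

```text
t: 16.4
tcp_pos: [578.4, 154.3, 135.9]
eef_rot: [[-0.994, 0.11, 0.003], [0.11, 0.994, 0.0], [-0.003, 0.0, -1.0]]
wrist_force: [0.9, -1.9, 5.6]
width: 0.158
gripper_force: 40.0
```

```bash
python3 - <<'E'
from h import *
s=monitor.state(); print(s["tcp_pos"],s["wrist_force"],s["gripper_force"])
a=snapshot("side"); b=snapshot("wrist"); c=snapshot("scene")
cv2.imwrite("pics/t_side.png",a); cv2.imwrite("pics/t_wrist.png",b); cv2.imwrite("pics/t_scene.png",c)
# foot outline: predicted pixel positions of foot -x top rim point for several tilts, in wrist view
ci=camera_info("wrist"); G=np.array(s["tcp_pos"])+[0,0,19]; ex=np.array([.994,-.11,0]);ez=np.array([0,0,1.])
for th in(0,5,10,15,20,25,30):
    t=np.radians(th); u=np.cos(t)*ex-np.sin(t)*ez; n=np.sin(t)*ex+np.cos(t)*ez
    P=G-99.5*n
    print(th,px("wrist",P-45*u,ci),px("wrist",P-45*np.array([.11,.994,0]),ci), "width",px("wrist",P+45*np.array([.11,.994,0]),ci)[0]-px("wrist",P-45*np.array([.11,.994,0]),ci)[0])
# brightness profile along image column of shank
col=int(px("wrist",G-80*ez,ci)[0]); print(col,[int(b[r,col-25:col-15].mean()) for r in range(60,240,4)])
E
```

```text
[578.44828156 154.28884466 135.85429157] [ 0.89930218 -1.89996812  5.63626477] 40.0040581209526
0 [319.1 150. ] [260.3 208.7] width 117.69999999999999
5 [319.1 138.9] [259.6 198.1] width 119.09999999999997
10 [319.1 127.9] [258.7 187.5] width 120.90000000000003
15 [319.1 117. ] [257.6 177. ] width 123.09999999999997
20 [319.2 106.2] [256.3 166.7] width 125.69999999999999
25 [319.2  95.6] [254.8 156.4] width 128.7
30 [319.2  85.1] [253.1 146.3] width 132.1
319 [112, 95, 248, 246, 245, 247, 247, 250, 163, 158, 227, 244, 244, 244, 244, 244, 244, 244, 244, 244, 244, 244, 212, 170, 206, 158, 160, 160, 158, 158, 157, 157, 157, 157, 157, 151, 145, 146, 149, 107, 73, 116, 113, 116, 117]
```

Wrist profile and geometry both put the tilt at about 25°. Now slide the low edge under the +x side of the cover.

>>> arm_command(
  moves=[
    [[0,0,2,0,1],[0,0,4,0,1],[5,-0.5,2,0,1],[10,-1.1,-1,0,1],[15,-1.6,-3,0,1],[20,-2.2,-5.5,0,1],[25,-2.7,-8,0,1],[30,-3.3,-10,0,1],[30,-3.3,-10,0,1],[30,-3.3,-10,0,1]],
  ],
)

```text
t: 17.55
tcp_pos: [607.0, 151.0, 124.3]
eef_rot: [[-0.994, 0.11, -0.0], [0.11, 0.994, -0.0], [0.0, -0.0, -1.0]]
wrist_force: [-0.5, 0.2, -3.7]
width: 0.159
gripper_force: 40.0
```

```bash
python3 - <<'E'
from h import *
s=monitor.state(); print(s["tcp_pos"],s["wrist_force"],s["gripper_force"])
b=snapshot("wrist"); cv2.imwrite("pics/t2_wrist.png",b)
ci=camera_info("wrist"); G=np.array(s["tcp_pos"])+[0,0,19]; ex=np.array([.994,-.11,0]);ez=np.array([0,0,1.])
for th in(15,20,25,30,35):
    t=np.radians(th); u=np.cos(t)*ex-np.sin(t)*ez; n=np.sin(t)*ex+np.cos(t)*ez
    P=G-99.5*n
    print(th,px("wrist",P-45*u,ci),px("wrist",P-10*n-45*u,ci))
print(px("wrist",np.array([550,157.8,65])-35*ex,ci))
print([(r,int(b[r,296:304].mean())) for r in range(60,180,3)])
E
```

```text
[606.9548668  151.04136523 124.33562341] [-0.50788092  0.20176741 -3.70501708] 39.99123469926417
15 [319.1 117.3] [319.1 112.4]
20 [319.1 106.4] [319.1 100.5]
25 [319.1  95.8] [319.1  88.7]
30 [319.2  85.3] [319.1  76.8]
35 [319.2  75.1] [319.2  65.1]
[319.9  79.6]
[(60, 242), (63, 243), (66, 244), (69, 243), (72, 243), (75, 245), (78, 250), (81, 132), (84, 202), (87, 201), (90, 201), (93, 202), (96, 148), (99, 158), (102, 243), (105, 242), (108, 242), (111, 242), (114, 242), (117, 242), (120, 242), (123, 242), (126, 242), (129, 242), (132, 242), (135, 242), (138, 242), (141, 242), (144, 242), (147, 243), (150, 215), (153, 171), (156, 166), (159, 180), (162, 158), (165, 157), (168, 157), (171, 156), (174, 154), (177, 155)]
```

>>> arm_command(
  moves=[
    [[-1.5,0.2,-2,0,1],[-3,0.3,-4,0,1],[-4,0.4,-6.5,0,1],[-5,0.5,-9,0,1],[-6,0.6,-11.5,0,1],[-7,0.8,-14,0,1],[-8,0.9,-16,0,1],[-9,1,-18,0,1],[-9,1,-18,0,1],[-9,1,-18,0,1]],
  ],
)

```text
t: 18.6
tcp_pos: [598.0, 152.1, 106.5]
eef_rot: [[-0.994, 0.11, 0.0], [0.11, 0.994, -0.0], [-0.0, -0.0, -1.0]]
wrist_force: [-0.2, 0.0, -4.1]
width: 0.158
gripper_force: 40.0
```

>>> arm_command(
  moves=[
    [[0,0,0,0,1],[-5,0.5,0,0,1],[-10,1.1,0,0,1],[-15,1.6,0,0,1],[-21,2.3,0,0,1],[-27,3,0,0,1],[-33,3.6,0,0,1],[-39,4.3,0,0,1],[-44,4.8,0,0,1],[-48,5.3,0,0,1]],
  ],
  squeeze=12,
)

```text
t: 19.6
tcp_pos: [549.9, 157.5, 106.9]
eef_rot: [[-0.994, 0.109, 0.001], [0.109, 0.994, 0.0], [-0.001, 0.0, -1.0]]
wrist_force: [1.1, -0.4, -2.3]
width: 0.164
gripper_force: 12.0
```

```bash
cat > tilt.py <<'E'
from h import *
s=monitor.state(); print(s["t"],s["tcp_pos"],s["wrist_force"],s["gripper_force"],s["width"])
b=snapshot("wrist"); cv2.imwrite("pics/t_%d.png"%(s["t"]*100),b)
ci=camera_info("wrist"); G=np.array(s["tcp_pos"])+[0,0,19]; ex=np.array([.994,-.11,0]);ez=np.array([0,0,1.])
print("box",np.array([ex,[.11,.994,0]])@(G-[550,157.8,0]),G[2])
for th in(-5,0,5,10,20,30):
    t=np.radians(th); n=np.sin(t)*ex+np.cos(t)*ez
    print(th,"shankbase on -x face",px("wrist",G-99.5*n-7*ex,ci), "rim",px("wrist",G-99.5*n-45*(np.cos(t)*ex-np.sin(t)*ez),ci))
print("cover edge",px("wrist",np.array([550,157.8,65])-35*ex,ci))
g=cv2.cvtColor(b,cv2.COLOR_BGR2GRAY)
print("centre",[(r,int(g[r,316:322].mean())) for r in range(60,220,4)])
print("off",[(r,int(g[r,290:300].mean())) for r in range(60,220,4)])
E
python3 tilt.py
```

```text
19.6 [549.90951291 157.46250679 106.85106495] [ 1.1282673  -0.38969542 -2.25985019] 11.999937475193292 0.16407659473234631
box [-0.05281992 -0.34542183] 125.85106494797954
-5 shankbase on -x face [319.1 211.8] rim [319.1 162. ]
0 shankbase on -x face [319.1 200.9] rim [319.1 150.9]
5 shankbase on -x face [319.1 190. ] rim [319.1 139.9]
10 shankbase on -x face [319.1 179.2] rim [319.2 128.9]
20 shankbase on -x face [319.1 157.9] rim [319.2 107.2]
30 shankbase on -x face [319.2 136.8] rim [319.2  86.2]
cover edge [319.8 177.2]
centre [(60, 106), (64, 110), (68, 110), (72, 110), (76, 111), (80, 110), (84, 114), (88, 113), (92, 111), (96, 113), (100, 113), (104, 111), (108, 97), (112, 63), (116, 251), (120, 248), (124, 247), (128, 248), (132, 248), (136, 247), (140, 247), (144, 247), (148, 248), (152, 247), (156, 247), (160, 246), (164, 247), (168, 246), (172, 149), (176, 121), (180, 107), (184, 106), (188, 107), (192, 107), (196, 107), (200, 108), (204, 109), (208, 109), (212, 109), (216, 109)]
off [(60, 113), (64, 107), (68, 110), (72, 109), (76, 112), (80, 114), (84, 110), (88, 114), (92, 110), (96, 111), (100, 112), (104, 111), (108, 85), (112, 72), (116, 249), (120, 246), (124, 245), (128, 247), (132, 247), (136, 247), (140, 246), (144, 246), (148, 247), (152, 246), (156, 247), (160, 245), (164, 247), (168, 242), (172, 145), (176, 127), (180, 176), (184, 174), (188, 174), (192, 174), (196, 174), (200, 174), (204, 173), (208, 174), (212, 173), (216, 173)]
```

>>> arm_command(
  moves=[
    [[0,0,-1.5,0,1],[0,0,-3,0,1],[0,0,-4.5,0,1],[0,0,-6,0,1],[0,0,-7.5,0,1],[0,0,-9,0,1],[0,0,-10.5,0,1],[0,0,-12,0,1],[0,0,-12,0,1],[0,0,-12,0,1]],
  ],
)

```text
t: 20.65
tcp_pos: [552.5, 157.6, 98.3]
eef_rot: [[-0.994, 0.109, 0.005], [0.109, 0.994, 0.0], [-0.005, 0.001, -1.0]]
wrist_force: [-3.6, -2.3, 13.9]
width: 0.16
gripper_force: 12.0
```

```bash
python3 tilt.py
```

```text
20.65 [552.53832784 157.62251128  98.32459079] [-3.59810106 -2.25122801 13.90789127] 11.999906282289885 0.1600786093977038
box [2.54262163 0.10279227] 117.32459079414369
-5 shankbase on -x face [319.1 210.6] rim [319.1 160.7]
0 shankbase on -x face [319.1 199.6] rim [319.1 149.6]
5 shankbase on -x face [319.1 188.8] rim [319.1 138.6]
10 shankbase on -x face [319.1 178. ] rim [319.1 127.6]
20 shankbase on -x face [319.1 156.6] rim [319.2 105.9]
30 shankbase on -x face [319.1 135.5] rim [319.2  84.7]
cover edge [319.1 175.3]
centre [(60, 109), (64, 108), (68, 109), (72, 111), (76, 108), (80, 112), (84, 111), (88, 110), (92, 112), (96, 111), (100, 109), (104, 112), (108, 62), (112, 253), (116, 247), (120, 247), (124, 248), (128, 248), (132, 248), (136, 247), (140, 247), (144, 246), (148, 248), (152, 243), (156, 246), (160, 245), (164, 246), (168, 243), (172, 129), (176, 78), (180, 105), (184, 105), (188, 105), (192, 106), (196, 106), (200, 106), (204, 106), (208, 108), (212, 108), (216, 107)]
off [(60, 109), (64, 110), (68, 108), (72, 112), (76, 110), (80, 108), (84, 111), (88, 108), (92, 110), (96, 111), (100, 110), (104, 104), (108, 64), (112, 250), (116, 245), (120, 245), (124, 247), (128, 247), (132, 247), (136, 246), (140, 246), (144, 245), (148, 247), (152, 244), (156, 244), (160, 244), (164, 244), (168, 243), (172, 246), (176, 138), (180, 173), (184, 173), (188, 172), (192, 173), (196, 172), (200, 172), (204, 172), (208, 172), (212, 171), (216, 171)]
```

```bash
python3 - <<'E'
from h import *
a=snapshot("side"); b=snapshot("wrist"); c=snapshot("scene")
r=lambda c,f:cv2.resize(c,None,fx=f,fy=f,interpolation=cv2.INTER_CUBIC)
cv2.imwrite("pics/v5.png",np.vstack([np.hstack([r(a[110:210,235:335],4)[:300],r(c[160:260,330:430],4)[:,:400][100:400]]),r(b[100:250,120:520],2)[:300]]))
E
```

```text
(no output)
```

View pics/v5.png

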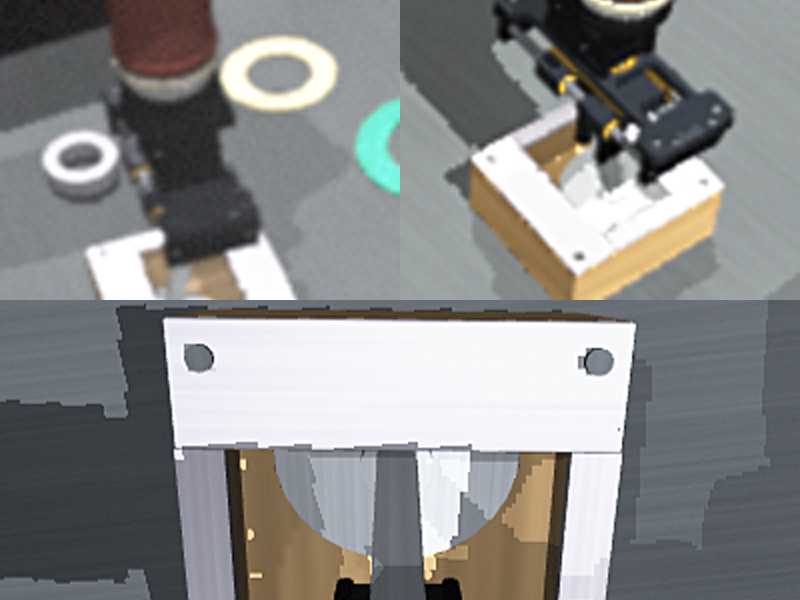

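The slot view shows the foot under the cover with its +x rim at crop (397,556), so it's displaced or still tilted towards -x. I'll fit its pose from the rim outline.

```bash
cat > fit.py <<'E'
from h import *
from scipy.optimize import least_squares
def fit(pts):
    s=monitor.state(); ci=camera_info("wrist"); G=np.array(s["tcp_pos"])+[0,0,19]
    ex=np.array([.994,-.11,0]);ey=np.array([.11,.994,0]);ez=np.array([0,0,1.])
    a=np.radians(np.arange(0,360,3))
    def model(p):
        t=np.radians(p[0]); u=np.cos(t)*ex-np.sin(t)*ez; n=np.sin(t)*ex+np.cos(t)*ez
        P=G-p[1]*n+p[2]*ey
        return P,n,np.array([px("wrist",P+45*(np.cos(k)*u+np.sin(k)*ey),ci) for k in a])
    def res(p):
        m=model(p)[2]; d=[]
        for q in pts:
            v=m-q; i=np.argmin((v**2).sum(1)); tg=m[(i+1)%len(a)]-m[i-1]; nn=np.array([tg[1],-tg[0]])/np.hypot(*tg); d.append(v[i]@nn)
        return np.array(d+[(p[1]-99.5)*.1])
    for t0 in(0,10,20):
        r=least_squares(res,[t0,99.5,0],diff_step=1e-3); P=model(r.x)[0]-model(r.x)[1]*10
        B=np.array([ex,ey])@(P-[550,157.8,0])
        print("theta %.1f L %.1f dy %.1f cost %.2f foot bottom box"%(*r.x,r.cost),B.round(1),P[2].round(1), "low edge z",round(P[2]-45*np.sin(np.radians(abs(r.x[0]))),1))
E
python3 - <<'E'
from fit import *
fit([(318.5,228),(257.5,176),(380,176),(270,205),(370,206)])
E
```

```text
theta 0.0 L 145.8 dy 0.0 cost 213.46 foot bottom box [2.5 0.1] -38.5 low edge z -38.5
theta 8.0 L 115.1 dy 0.0 cost 27.70 foot bottom box [-14.9   0.1] -6.6 low edge z -12.9
theta 25.4 L 75.9 dy 0.0 cost 84.45 foot bottom box [-34.3   0.1] 39.7 low edge z 20.4
```

```bash
cat > fit.py <<'E'
from h import *
def fit(pts):
    s=monitor.state(); ci=camera_info("wrist"); G=np.array(s["tcp_pos"])+[0,0,19]; T=np.array(ci["T"])
    ex=np.array([.994,-.11,0]);ey=np.array([.11,.994,0]);ez=np.array([0,0,1.]); a=np.radians(np.arange(0,360,.5))[:,None]
    out=[]
    for th in np.arange(-6,32,1.):
        t=np.radians(th); u=np.cos(t)*ex-np.sin(t)*ez; n=np.sin(t)*ex+np.cos(t)*ez
        for L in np.arange(82,106,1.):
            P=G-L*n; c=(P+45*(np.cos(a)*u+np.sin(a)*ey)-T[:3,3])@T[:3,:3]
            m=c[:,:2]/c[:,2:]*ci["fx"]+[ci["cx"],ci["cy"]]
            e=np.sqrt(np.mean([((m-q)**2).sum(1).min() for q in pts])); B=P-10*n
            out.append((e,th,L,ex@(B-[550,157.8,0]),B[2],B[2]-45*abs(np.sin(t))))
    for o in sorted(out)[:10]: print("rms %.2f theta %.0f L %.0f footx %.1f z %.1f lowz %.1f"%o)
E
python3 - <<'E'
from fit import *
fit([(318.5,228),(257.5,176),(380,176),(270,205),(370,206)])
E
```

```text
rms 0.78 theta 14 L 100 footx -24.1 z 10.6 lowz -0.3
rms 0.80 theta 14 L 99 footx -23.9 z 11.5 lowz 0.7
rms 0.81 theta 13 L 102 footx -22.7 z 8.2 lowz -1.9
rms 0.94 theta 13 L 101 footx -22.5 z 9.2 lowz -1.0
rms 0.98 theta 13 L 103 footx -22.9 z 7.2 lowz -2.9
rms 1.00 theta 15 L 97 footx -25.2 z 14.0 lowz 2.3
rms 1.07 theta 14 L 101 footx -24.3 z 9.6 lowz -1.3
rms 1.07 theta 15 L 98 footx -25.4 z 13.0 lowz 1.3
rms 1.09 theta 14 L 98 footx -23.6 z 12.5 lowz 1.6
rms 1.18 theta 12 L 104 footx -21.2 z 5.8 lowz -3.6
```

The foot is tilted about 14°, with its -x rim against the box wall. I'll drag the grip toward -x so the wall swings it upright.

>>> arm_command(
  moves=[
    [[0,0,2,0,1],[-3,0.3,2,0,1],[-6,0.7,2,0,1],[-10,1.1,2,0,1],[-14,1.5,2,0,1],[-18,2,2,0,1],[-21,2.3,1,0,1],[-24,2.6,1,0,1],[-24,2.6,0,0,1],[-24,2.6,0,0,1]],
  ],
)

```text
t: 21.85
tcp_pos: [525.6, 160.0, 94.2]
eef_rot: [[-0.994, 0.11, -0.001], [0.11, 0.994, 0.0], [0.001, -0.0, -1.0]]
wrist_force: [0.4, 0.3, -2.8]
width: 0.154
gripper_force: 12.0
```

>>> arm_command(
  moves=[
    [[0,0,2,0,1],[3,-0.3,2,0,1],[7,-0.8,2,0,1],[12,-1.3,2,0,1],[17,-1.9,2,0,1],[21,-2.3,2,0,1],[24.5,-2.7,2,0,1],[24.5,-2.7,0,0,1],[24.5,-2.7,-2,0,1],[24.5,-2.7,-3,0,1]],
  ],
)

```text
t: 22.85
tcp_pos: [552.4, 157.3, 93.1]
eef_rot: [[-0.994, 0.11, 0.004], [0.11, 0.994, 0.0], [-0.004, 0.001, -1.0]]
wrist_force: [3.1, -0.8, 6.0]
width: 0.16
gripper_force: 12.0
```

```bash
python3 - <<'E'
from h import *
s=monitor.state(); print(s["t"],s["tcp_pos"],s["wrist_force"])
b=snapshot("wrist"); cv2.imwrite("pics/f1.png",b); ci=camera_info("wrist"); g=cv2.cvtColor(b,cv2.COLOR_BGR2GRAY)
G=np.array(s["tcp_pos"])+[0,0,19]
for th in(-10,-5,0,5,10):
    t=np.radians(th);ex=np.array([.994,-.11,0]);ez=np.array([0,0,1.]);u=np.cos(t)*ex-np.sin(t)*ez; n=np.sin(t)*ex+np.cos(t)*ez;P=G-97*n
    print(th,"base",px("wrist",P-7*u,ci),"+x rim",px("wrist",P+45*u,ci),"-x rim",px("wrist",P-45*u,ci))
print("edges",px("wrist",[515.2,161.6,65],ci),px("wrist",[584.8,154,65],ci))
print("c",[(r,int(g[r,317:321].mean())) for r in range(160,260,3)])
print("off",[(r,int(g[r,296:301].mean())) for r in range(160,290,3)])
for r in (180,190,200,210,220,230,240,250): print(r,g[r,236:404:3].tolist())
E
```

```text
22.85 [552.36105746 157.31272247  93.14972141] [ 3.11063405 -0.75711493  6.02955006]
-10 base [319.1 221.9] +x rim [319.2 286.7] -x rim [319.1 172.2]
-5 base [319.1 211.3] +x rim [319.1 274.6] -x rim [319.1 161.2]
0 base [319.1 200.8] +x rim [319.1 262.6] -x rim [319.1 150.3]
5 base [319.1 190.4] +x rim [319.1 250.9] -x rim [319.2 139.5]
10 base [319.1 180. ] +x rim [319.1 239.2] -x rim [319.2 128.7]
edges [319.6 177.7] [319.7 283. ]
c [(160, 245), (163, 244), (166, 245), (169, 242), (172, 248), (175, 139), (178, 251), (181, 241), (184, 248), (187, 248), (190, 249), (193, 183), (196, 183), (199, 172), (202, 173), (205, 75), (208, 77), (211, 78), (214, 79), (217, 78), (220, 78), (223, 79), (226, 78), (229, 79), (232, 78), (235, 67), (238, 68), (241, 67), (244, 67), (247, 67), (250, 66), (253, 67), (256, 66), (259, 67)]
off [(160, 244), (163, 244), (166, 244), (169, 241), (172, 244), (175, 243), (178, 133), (181, 143), (184, 175), (187, 175), (190, 176), (193, 175), (196, 174), (199, 174), (202, 174), (205, 175), (208, 174), (211, 174), (214, 174), (217, 174), (220, 174), (223, 143), (
[... 1713 characters left out ...]
 173, 171, 171, 168, 119, 132, 131, 134, 74, 76, 76, 81, 78, 76, 78, 65, 241, 240, 237, 236, 241, 255, 126, 134, 128, 128, 130, 128, 134, 130, 103, 103, 108, 114, 122, 121, 119, 59, 45, 45]
240 [32, 40, 41, 102, 224, 223, 100, 106, 117, 121, 119, 114, 129, 132, 126, 173, 175, 178, 0, 0, 69, 142, 138, 144, 76, 62, 66, 66, 65, 64, 67, 65, 255, 251, 247, 94, 0, 0, 133, 133, 128, 129, 131, 130, 113, 106, 105, 103, 106, 115, 119, 121, 120, 46, 43, 49]
250 [21, 45, 41, 109, 103, 102, 101, 102, 115, 122, 120, 117, 111, 115, 121, 126, 177, 0, 8, 5, 11, 11, 9, 49, 64, 64, 66, 66, 66, 65, 66, 67, 46, 10, 11, 12, 6, 5, 2, 137, 116, 109, 109, 109, 110, 103, 103, 105, 110, 114, 121, 118, 120, 49, 46, 41]
```

>>> arm_command(
  moves=[
    [[0,0,3,0,1],[0,0,3,0,1],[-1,0,3,0,1],[-1,0,1,0,1],[-1,0,-1,0,1],[-1,0,-3,0,1],[-1,0,-4,0,1],[-1,0,-4,0,1],[-1,0,-4,0,1],[-1,0,-4,0,1]],
  ],
)

```text
t: 23.9
tcp_pos: [551.9, 156.9, 90.8]
eef_rot: [[-0.994, 0.11, 0.005], [0.11, 0.994, -0.001], [-0.005, 0.0, -1.0]]
wrist_force: [-1.8, -3.4, 14.0]
width: 0.161
gripper_force: 12.0
```

```bash
cat > chk.py <<'E'
from h import *
s=monitor.state(); print(s["t"],s["tcp_pos"],s["wrist_force"])
b=snapshot("wrist"); ci=camera_info("wrist"); g=cv2.cvtColor(b,cv2.COLOR_BGR2GRAY); cv2.imwrite("pics/f_%d.png"%(s["t"]*100),b)
# upright foot standing on the box floor at box x = d: expected rows of shank base (-x face, top of foot z=14)
for d in(-4,-2,0,2,4): p=np.array([550,157.8,14])+d*np.array([.994,-.11,0]); print(d,"base row",px("wrist",p-7*np.array([.994,-.11,0]),ci),"rim y-,y+",px("wrist",p-45*np.array([.11,.994,0]),ci),px("wrist",p+45*np.array([.11,.994,0]),ci))
print("c",[(r,int(g[r,313:317].mean())) for r in range(190,216)])
G=np.array(s["tcp_pos"])
for r in (195,200,205,210): print(r,g[r,252:272].tolist(),g[r,366:388].tolist())
E
python3 chk.py
```

```text
23.9 [551.94486697 156.88966951  90.81667243] [-1.80297574 -3.42817488 14.02315547]
-4 base row [320.1 193.5] rim y-,y+ [259.9 202.5] [380.2 202.4]
-2 base row [320.1 196.1] rim y-,y+ [260.1 205. ] [380.1 204.9]
0 base row [320.1 198.6] rim y-,y+ [260.2 207.5] [379.9 207.5]
2 base row [320.1 201.2] rim y-,y+ [260.4 210. ] [379.8 210. ]
4 base row [320.1 203.7] rim y-,y+ [260.5 212.5] [379.6 212.5]
c [(190, 87), (191, 82), (192, 143), (193, 182), (194, 176), (195, 175), (196, 175), (197, 176), (198, 181), (199, 167), (200, 67), (201, 78), (202, 82), (203, 82), (204, 82), (205, 81), (206, 82), (207, 81), (208, 82), (209, 82), (210, 83), (211, 83), (212, 83), (213, 83), (214, 83), (215, 81)]
195 [102, 104, 106, 104, 105, 106, 107, 101, 125, 135, 135, 133, 131, 129, 129, 132, 134, 129, 128, 132] [160, 169, 175, 175, 174, 166, 165, 167, 167, 174, 180, 118, 102, 104, 101, 146, 145, 145, 146, 146, 152, 155]
200 [103, 101, 104, 104, 105, 104, 106, 95, 136, 132, 132, 134, 131, 130, 128, 131, 133, 132, 127, 130] [161, 174, 176, 175, 171, 167, 167, 168, 166, 174, 176, 178, 96, 102, 102, 146, 142, 145, 147, 148, 150, 155]
205 [100, 102, 103, 101, 105, 106, 106, 79, 135, 130, 133, 133, 132, 128, 127, 130, 131, 131, 128, 131] [166, 175, 176, 175, 172, 165, 169, 168, 171, 175, 178, 167, 98, 103, 103, 147, 146, 146, 147, 150, 152, 155]
210 [104, 102, 101, 103, 104, 103, 106, 105, 125, 130, 131, 133, 132, 130, 128, 131, 133, 134, 127, 129] [167, 175, 176, 171, 169, 167, 168, 167, 171, 174, 179, 141, 98, 102, 102, 148, 146, 146, 145, 150, 153, 157]
```

>>> arm_command(
  moves=[
    [[0,0,1.5,0,1],[0,0,3,0,1],[0,0,3,0,1],[0,0,3,0,1],[0,0,3,0,0.6],[0,0,3,0,0.3],[0,0,3,0,0],[0,0,3,0,-0.5],[0,0,3,0,-1],[0,0,3,0,-1]],
  ],
)

```text
t: 24.95
tcp_pos: [549.5, 157.3, 90.4]
eef_rot: [[-0.994, 0.11, -0.0], [0.11, 0.994, -0.0], [0.0, -0.0, -1.0]]
wrist_force: [0.2, -1.1, 0.1]
width: 0.567
gripper_force: 0.0
```

>>> arm_command(
  moves=[
    [[0,0,0,0,-1],[0,0,5,0,-1],[0,0,15,0,-1],[0,0,35,0,-1],[0,0,60,0,-1],[0,0,90,0,-1],[0,0,120,0,-1],[0,0,150,0,-1],[0,0,160,0,-1],[0,0,160,0,-1]],
  ],
)

```text
t: 25.95
tcp_pos: [550.7, 157.5, 253.0]
eef_rot: [[-0.994, 0.11, 0.005], [0.11, 0.994, 0.001], [-0.004, 0.001, -1.0]]
wrist_force: [-0.4, -0.0, 0.3]
width: 0.999
gripper_force: 0.0
```

```bash
python3 - <<'E'
from h import *
s=monitor.state(); print(s["t"],s["tcp_pos"],s["wrist_force"],s["width"])
b=snapshot("wrist"); ci=camera_info("wrist"); g=cv2.cvtColor(b,cv2.COLOR_BGR2GRAY); cv2.imwrite("pics/f_end.png",b)
ex=np.array([.994,-.11,0]);ey=np.array([.11,.994,0]);o=np.array([550,157.8,0])
print("top",[px("wrist",o+a*7*ex+c*7*ey+[0,0,129],ci).tolist() for a in(-1,1) for c in(-1,1)])
print("base -x",px("wrist",o-7*ex+[0,0,14],ci),"slot x edges",px("wrist",o-35*ex+[0,0,65],ci),px("wrist",o+35*ex+[0,0,65],ci))
u0,v0=px("wrist",o+[0,0,129],ci); u0,v0=int(u0),int(v0)
print("col",[(r,int(g[r,u0])) for r in range(v0-60,v0+30,2)])
for r in(v0-4,v0,v0+4): print("row",r,u0-20,g[r,u0-20:u0+22].tolist())
for n in("scene","side"): cv2.imwrite(f"pics/{n}_end.png",snapshot(n))
# bystanders: image change since start
for n,P in(("scene",dict(tin=(269,139),spacer=(439,285),bottle=(312,240))),("side",dict(tin=(370,327),spacer=(255,151),bottle=(348,185)))):
    a=cv2.imread(f"pics/{n}0.png").astype(int);c=cv2.imread(f"pics/{n}_end.png").astype(int)
    for k,(u,v) in P.items(): print(n,k,np.abs(a-c)[v-15:v+15,u-12:u+12].mean().round(1))
E
```

```text
25.95 [550.70097275 157.48924298 253.01475844] [-0.44679192 -0.044055    0.29000645] 0.9993768921204091
top [[311.7, 185.9], [327.6, 185.9], [311.8, 201.2], [327.5, 201.1]]
base -x [319.3 160.6] slot x edges [319.5 143.3] [319.4 207.4]
col [(133, 248), (135, 247), (137, 247), (139, 248), (141, 225), (143, 245), (145, 244), (147, 244), (149, 255), (151, 155), (153, 254), (155, 255), (157, 74), (159, 88), (161, 90), (163, 89), (165, 91), (167, 89), (169, 91), (171, 89), (173, 91), (175, 88), (177, 84), (179, 163), (181, 255), (183, 252), (185, 252), (187, 252), (189, 252), (191, 252), (193, 255), (195, 178), (197, 157), (199, 160), (201, 161), (203, 146), (205, 197), (207, 249), (209, 246), (211, 245), (213, 247), (215, 246), (217, 244), (219, 245), (221, 244)]
row 189 299 [255, 254, 253, 253, 253, 253, 253, 252, 252, 253, 255, 218, 251, 253, 252, 252, 252, 252, 252, 251, 252, 252, 252, 252, 252, 254, 254, 215, 255, 253, 252, 252, 252, 252, 254, 255, 169, 178, 185, 186, 185, 148]
row 193 299 [124, 119, 171, 170, 175, 175, 176, 183, 178, 177, 172, 143, 254, 255, 255, 255, 254, 254, 254, 254, 255, 254, 254, 255, 255, 255, 255, 132, 186, 187, 186, 174, 171, 166, 150, 131, 124, 113, 118, 156, 156, 158]
row 197 299 [125, 123, 139, 171, 166, 166, 167, 168, 167, 161, 154, 149, 142, 142, 145, 147, 151, 143, 155, 158, 157, 157, 160, 160, 160, 163, 162, 159, 152, 154, 156, 158, 161, 166, 158, 150, 145, 146, 148, 152, 155, 157]
scene tin 3.7
scene spacer 11.4
scene bottle 3.5
side tin 1.5
side spacer 13.1
side bottle 2.9
```

```bash
python3 - <<'E'
from h import *
for n,(u,v) in dict(scene=(439,285),side=(255,151)).items():
    for f in("0","_end"):
        g=cv2.imread(f"pics/{n}{f}.png",0)[v-20:v+20,u-22:u+22]; m=(g>150); ys,xs=np.nonzero(m); print(n,f,m.sum(),xs.min(),xs.max(),ys.min(),ys.max())
s=monitor.state(); ci=camera_info("wrist"); b=snapshot("wrist"); g=cv2.cvtColor(b,cv2.COLOR_BGR2GRAY); cv2.imwrite("pics/f_end2.png",b)
print(s["tcp_pos"],np.array(s["eef_rot"])[0])
ex=np.array([.994,-.11,0]);ey=np.array([.11,.994,0]);o=np.array([550,157.8,0])
for d in(-4,-2,0): print(d,"base",px("wrist",o+(d-7)*ex+[0,0,14],ci),"top",px("wrist",o+(d-7)*ex+[0,0,129],ci),px("wrist",o+(d+7)*ex+[0,0,129],ci))
print("slot",px("wrist",o-35*ex+[0,0,65],ci),px("wrist",o+35*ex+[0,0,65],ci),"sides",px("wrist",o-52*ey+[0,0,65],ci),px("wrist",o+52*ey+[0,0,65],ci))
print("col",[(r,int(g[r,319])) for r in range(136,214)])
print("col off",[(r,int(g[r,295])) for r in range(136,150)],[(r,int(g[r,295])) for r in range(196,214)],[(r,int(g[r,345])) for r in range(196,214)])
E
```

```text
scene 0 1338 0 43 0 39
scene _end 407 0 43 0 39
side 0 228 12 43 11 39
side _end 218 12 43 11 39
[548.52657149 157.1523653  248.57084744] [-0.99397752  0.10954576 -0.00290171]
-4 base [319.8 159.3] top [320.1 183.9] [320.1 199.3]
-2 base [319.8 161. ] top [320.1 186.1] [320.1 201.5]
0 base [319.8 162.6] top [320.1 188.4] [320.1 203.6]
slot [319.9 145.4] [319.9 209.7] sides [270.8 178.5] [369.  178.5]
col [(136, 248), (137, 248), (138, 248), (139, 248), (140, 247), (141, 247), (142, 248), (143, 247), (144, 243), (145, 240), (146, 248), (147, 247), (148, 246), (149, 246), (150, 246), (151, 246), (152, 248), (153, 255), (154, 253), (155, 138), (156, 252), (157, 255), (158, 253), (159, 255), (160, 255), (161, 84), (162, 80), (163, 87), (164, 89), (165, 90), (166, 90), (167, 88), (168, 91), (169, 90), (170, 90), (171, 90), (172, 91), (173, 89), (174, 89), (175, 88), (176, 90), (177, 87), (178, 91), (179, 89), (180, 86), (181, 87), (182, 84), (183, 67), (184, 173), (185, 255), (186, 255), (187, 252), (188, 252), (189, 252), (190, 252), (191, 252), (192, 252), (193, 252), (194, 252), (195, 252), (196, 252), (197, 252), (198, 254), (199, 248), (200, 178), (201, 169), (202, 160), (203, 159), (204, 158), (205, 160), (206, 161), (207, 154), (208, 96), (209, 122), (210, 245), (211, 255), (212, 246), (213, 246)]
col off [(136, 247), (137, 247), (138, 248), (139, 247), (140, 246), (141, 247), (142, 248), (143, 248), (144, 242), (145, 223), (146, 245), (147, 243), (148, 242), (149, 242)] [(196, 135), (197, 136), (198, 136), (199, 135), (200, 134), (201, 135), (202, 135), (203, 135), (204, 135), (205, 133), (206, 135), (207, 135), (208, 110), (209, 128), (210, 253), (211, 250), (212, 244), (213, 243)] [(196, 160), (197, 158), (198, 161), (199, 160), (200, 160), (201, 159), (202, 159), (203, 159), (204, 158), (205, 161), (206, 153), (207, 113), (208, 108), (209, 93), (210, 207), (211, 255), (212, 249), (213, 246)]
```

```bash
python3 -c "
from rig import workorder; print(workorder.finish_job())"
```

```text
the job is handed in; nothing more can be done
None
```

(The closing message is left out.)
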